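# Put stirring bars in the dishes from the hook-drawn tray

## Robot

A 6-joint arm with a two-finger parallel gripper is mounted at the origin on the work surface. World frame = base frame: x ahead of the robot, y to its left, z up, the work surface at z = 0. Lengths are in mm, angles in rad, forces in N, time in s.
With the tool pointing down it reaches from about 300 to 775 mm from the base axis. Payload 14.6 kg.
Tool frame: the origin (TCP) lies midway between the tips of the shut fingers; the grasp point (between the pads) lies 19 mm behind it; z points along the fingers, x is the direction in which the jaws open and shut, and the axes are right-handed (so a half turn about z gives the same grasp; the last joint's range is limited). The gripper opens to 85 mm and grips with 20 to 120 N. Pads are 22 mm wide; open, the fingers measure 114 mm over their backs; the gripper's body (76 mm by 85 mm) begins 54 mm behind the grasp point. The pads swing forward as they close: fully open they stand 13 mm farther back than shut.
Start: joints at [-1.294, 0.3, 1.521, -0, 1.321, -0.067], TCP at [185.38, -517.807, 231.281] pointing down, gripper open.
Joint ranges: [-3.03, 3.03], [-0.79, 2.21], [0.23, 2.52], [-1.04, 4.18], [0, 3.07], [-2.55, 2.55]. Speed limits (rad/s): [2.22, 2.22, 2.57, 3.14, 3.14, 3.14].

## Interface

Orientations are given as a unit quaternion [x, y, z, w].
In Python, from rig import robot gives the robot as it stands.
- The arm moves only by the shell command python3 -m pendant 'ROWS' [FORCE]. ROWS is JSON, a list that holds one entry, the list of rows, each a list of 5 numbers: the shift along the tool's x, y, z each as a share of 0.04 m, from -1 to 1, then the turn about the tool's z as a share of 0.12 rad, from -1 to 1, then the closure, from -1 (fully open) to 1 (shut). A call has 1 to 12 rows; each row shifts and turns the commanded pose from where the row before left it, along the tool's axes as they then stand; what a row does not reach is not made up. A row lasts 1/12 s, in which the tool goes at most 41.7 mm and 7.16 degrees, less where a joint would pass 70% of its speed; a pose out of reach is approached as far as the arm can. A call with a number of a shift or a turn outside -1 to 1 is refused whole. A call with a gripper value outside its range is refused whole. The fingers move at their own pace and stop on an object; FORCE is the grip in N (left out, the last holds). Time passes only in rows, so rows that do not move let the fingers close. It gives the time, the measured TCP pose, the force and the opening at its end, in the units of the state.
- robot.get_obs(): the state, without advancing time (a new reading comes with each control period).
- robot.camera(name): name is "scene" or "top"; returns a dict with "frame" (384x512x3 uint8, red, green, blue), "intrinsics" (3x3 intrinsics, pixels), "dist" ([k1, k2, p1, p2, k3] as OpenCV has them; the pictures are not rectified), "extrinsics" (4x4, takes a point from world to camera coordinates). Camera axes: x right, y up, looking along -z (the intrinsics and any distortion apply to the point x, -y, -z); pixel columns grow to the right and rows downward; lengths in mm; the calibration is good to about 2 mm. A picture is of the moment at which its call begins. There is no depth.
- robot.hand_in(): hands the job in, once; it reports no verdict.
The state is a dict: "clock": time; "q": joint angles; "joint_velocities": joint speeds; "joint_torque": joint torques, N m; "tcp_pos": TCP position; "tool_rot": TCP orientation; "force": force on the tool from outside, world axes, zero at the start; "wrist_torque": the same for the moment, N m; "opening": finger opening in mm.
Only numpy, scipy, OpenCV 4.12 (cv2) and the standard library are available. Lean on these libraries where they do the work, as an engineer would, in place of code of your own. Each camera call takes 0.05 s, during which the arm holds its last target. There are 200 camera calls.

## Task

Catch the eye on the front of the pocket tray with the hook tool and draw the tray out of the white cabinet to its stop, then lay one stirring bar from the tray in each porcelain dish on the bench - exactly one per dish, set down rather than dropped, spare bars left in their pockets. Finally slide the tray fully home again and put the hook tool back in its cradle, lying level with its prong down. Leave the beaker, jar and cup stack alone.

Things in the scene. Friction and masses are not known exactly. Their poses are not given: they have to be found in the camera images.
- tray (a joint): how far the flat steel pocket tray (210 mm wide, top 34 mm above the bench) is drawn out of the low white cabinet (130 mm high), m: 0 fully home, front edge flush with the cabinet's front face; 0.13 at its outer stop. Slides along -x of tray_eye; about 2 N moves it, it stays where left. With the tray home, the cabinet keeps a gripper from getting down at the eye.
- tray_eye (a point): centre of the eye, a level brass ring on the middle of the tray's front edge, 26 mm above the bench: 32 mm clear inside, made of 6 mm round bar; its centre is 24 mm in front of the tray's front edge. Moves with the tray. x axis: horizontal, into the cabinet (the tray slides out along -x); z up.
- hook_handle (a point): centre of the handle of the loose hook tool: grey handle 130 mm long (x), 22 wide (y), 28 high (z); 120 g, balanced within 15 mm of this point. A 7 mm steel rod leaves the handle's +x end on its axis and at x = +120 mm bends straight down (-z) into a prong ending 45 mm below the axis. At the start it lies in its cradle, prong down.
- hook_tip (a point): lower end of the hook tool's prong (centre of its round end, 3.5 mm from the very tip), at (120, 0, -42) mm from the handle's centre; axes as the handle's.
- cradle_seat (a point): where the handle's centre lies when the hook rests in its cradle, 64 mm above the bench. A fixed aluminium stand with two U-shaped saddles 45 mm either side of this point along its x axis (12 mm thick in x), 32 mm wide inside, 44 outside, cheeks reaching 1 mm below this point; base plate 150 x 80 x 6 mm.
- bar0_c (a point): centre of a loose white stirring bar: a rod with round ends, 22 mm in diameter and 64 mm long along its x axis, 40 g; lies in a tray pocket along the tray's x axis at the start, its centre 6 mm above the tray's top.
- bar1_c (a point): centre of a loose white stirring bar: a rod with round ends, 22 mm in diameter and 64 mm long along its x axis, 40 g; lies in a tray pocket along the tray's x axis at the start, its centre 6 mm above the tray's top.
- bar2_c (a point): centre of a loose white stirring bar: a rod with round ends, 22 mm in diameter and 64 mm long along its x axis, 40 g; lies in a tray pocket along the tray's x axis at the start, its centre 6 mm above the tray's top.
- bar3_c (a point): centre of a loose white stirring bar: a rod with round ends, 22 mm in diameter and 64 mm long along its x axis, 40 g; lies in a tray pocket along the tray's x axis at the start, its centre 6 mm above the tray's top.
- pocket0 (a point): where the centre of a bar lies in pocket 0 of the tray (moves with the tray; x axis along the pocket), 40 mm above the bench. The four pockets lie side by side across the tray, 50 mm apart, each 69 x 27 mm and 5 mm deep, centred 46 mm behind the front edge.
- pocket1 (a point): where the centre of a bar lies in pocket 1 of the tray (moves with the tray; x axis along the pocket), 40 mm above the bench. The four pockets lie side by side across the tray, 50 mm apart, each 69 x 27 mm and 5 mm deep, centred 46 mm behind the front edge.
- pocket2 (a point): where the centre of a bar lies in pocket 2 of the tray (moves with the tray; x axis along the pocket), 40 mm above the bench. The four pockets lie side by side across the tray, 50 mm apart, each 69 x 27 mm and 5 mm deep, centred 46 mm behind the front edge.
- pocket3 (a point): where the centre of a bar lies in pocket 3 of the tray (moves with the tray; x axis along the pocket), 40 mm above the bench. The four pockets lie side by side across the tray, 50 mm apart, each 69 x 27 mm and 5 mm deep, centred 46 mm behind the front edge.
- dish0_floor (a point): centre of the inner floor (5 mm above the bench) of a loose round white porcelain dish: 116 mm across the rim, 42 mm high, wall 4 mm, inside floor about 100 mm across; 250 g. May be absent.
- dish1_floor (a point): centre of the inner floor (5 mm above the bench) of a loose round white porcelain dish: 116 mm across the rim, 42 mm high, wall 4 mm, inside floor about 100 mm across; 250 g. May be absent.
- dish2_floor (a point): centre of the inner floor (5 mm above the bench) of a loose round white porcelain dish: 116 mm across the rim, 42 mm high, wall 4 mm, inside floor about 100 mm across; 250 g. May be absent.
- dish3_floor (a point): centre of the inner floor (5 mm above the bench) of a loose round white porcelain dish: 116 mm across the rim, 42 mm high, wall 4 mm, inside floor about 100 mm across; 250 g. May be absent.
- beaker: bystander: clear plastic beaker, 68 mm across, 85 mm high; origin under its base.
- jar: bystander: amber glass jar, 56 mm across, 60 mm high; origin under its base.
- cup_stack: bystander: stack of white paper cups, 82 mm across, 130 mm high; origin under its base.
There are look-alikes about, which are no part of the job. What is shaped like the part that bears dish2_floor but red or turquoise is not meant. What is shaped like the part that bears cradle_seat but purple is not meant.

How it is judged (in metres and radians):
On the way, in this order (a step that is already met when the one before it is completed fails the run):
1. the tray is drawn out to its stop by the hook tool (value of joint tray above 0.115 m and contact force between hook and tray above 0.2 N), for 0.05 s.
2. each dish has a bar in it, the tray still out (((horizontal distance between bar0_c and dish0_floor below 0.046 m and z of bar0_c in the frame of dish0_floor below 0.03 m) or (horizontal distance between bar1_c and dish0_floor below 0.046 m and z of bar1_c in the frame of dish0_floor below 0.03 m) or (horizontal distance between bar2_c and dish0_floor below 0.046 m and z of bar2_c in the frame of dish0_floor below 0.03 m) or (horizontal distance between bar3_c and dish0_floor below 0.046 m and z of bar3_c in the frame of dish0_floor below 0.03 m)) and ((horizontal distance between bar0_c and dish1_floor below 0.046 m and z of bar0_c in the frame of dish1_floor below 0.03 m) or (horizontal distance between bar1_c and dish1_floor below 0.046 m and z of bar1_c in the frame of dish1_floor below 0.03 m) or (horizontal distance between bar2_c and dish1_floor below 0.046 m and z of bar2_c in the frame of dish1_floor below 0.03 m) or (horizontal distance between bar3_c and dish1_floor below 0.046 m and z of bar3_c in the frame of dish1_floor below 0.03 m)) and ((horizontal distance between bar0_c and dish2_floor below 0.046 m and z of bar0_c in the frame of dish2_floor below 0.03 m) or (horizontal distance between bar1_c and dish2_floor below 0.046 m and z of bar1_c in the frame of dish2_floor below 0.03 m) or (horizontal distance between bar2_c and dish2_floor below 0.046 m and z of bar2_c in the frame of dish2_floor below 0.03 m) or (horizontal distance between bar3_c and dish2_floor below 0.046 m and z of bar3_c in the frame of dish2_floor below 0.03 m)) and ((horizontal distance between bar0_c and dish3_floor below 0.046 m and z of bar0_c in the frame of dish3_floor below 0.03 m) or (horizontal distance between bar1_c and dish3_floor below 0.046 m and z of bar1_c in the frame of dish3_floor below 0.03 m) or (horizontal distance between bar2_c and dish3_floor below 0.046 m and z of bar2_c in the frame of dish3_floor below 0.03 m) or (horizontal distance between bar3_c and dish3_floor below 0.046 m and z of bar3_c in the frame of dish3_floor below 0.03 m)) and value of joint tray above 0.03 m), for 0.2 s.
At the end, for the whole second after the job is handed in: Each dish upright (0.12 rad) with exactly one bar in it (centre within 46 mm of the dish axis, under 30 mm above its floor); other bars within 15 mm of a pocket; tray home (under 12 mm); hook handle within 20 mm of its cradle seat, level, prong down (0.15 rad); all at rest (((horizontal distance between bar0_c and dish0_floor below 0.046 m and z of bar0_c in the frame of dish0_floor below 0.03 m) or (horizontal distance between bar1_c and dish0_floor below 0.046 m and z of bar1_c in the frame of dish0_floor below 0.03 m) or (horizontal distance between bar2_c and dish0_floor below 0.046 m and z of bar2_c in the frame of dish0_floor below 0.03 m) or (horizontal distance between bar3_c and dish0_floor below 0.046 m and z of bar3_c in the frame of dish0_floor below 0.03 m)) and ((horizontal distance between bar0_c and dish1_floor below 0.046 m and z of bar0_c in the frame of dish1_floor below 0.03 m) or (horizontal distance between bar1_c and dish1_floor below 0.046 m and z of bar1_c in the frame of dish1_floor below 0.03 m) or (horizontal distance between bar2_c and dish1_floor below 0.046 m and z of bar2_c in the frame of dish1_floor below 0.03 m) or (horizontal distance between bar3_c and dish1_floor below 0.046 m and z of bar3_c in the frame of dish1_floor below 0.03 m)) and ((horizontal distance between bar0_c and dish2_floor below 0.046 m and z of bar0_c in the frame of dish2_floor below 0.03 m) or (horizontal distance between bar1_c and dish2_floor below 0.046 m and z of bar1_c in the frame of dish2_floor below 0.03 m) or (horizontal distance between bar2_c and dish2_floor below 0.046 m and z of bar2_c in the frame of dish2_floor below 0.03 m) or (horizontal distance between bar3_c and dish2_floor below 0.046 m and z of bar3_c in the frame of dish2_floor below 0.03 m)) and ((horizontal distance between bar0_c and dish3_floor below 0.046 m and z of bar0_c in the frame of dish3_floor below 0.03 m) or (horizontal distance between bar1_c and dish3_floor below 0.046 m and z of bar1_c in the frame of dish3_floor below 0.03 m) or (horizontal distance between bar2_c and dish3_floor below 0.046 m and z of bar2_c in the frame of dish3_floor below 0.03 m) or (horizontal distance between bar3_c and dish3_floor below 0.046 m and z of bar3_c in the frame of dish3_floor below 0.03 m)) and (horizontal distance between bar1_c and bar0_c above 0.06 m or height (world z) of any of bar1_c, bar0_c above 0.036 m) and (horizontal distance between bar2_c and bar0_c above 0.06 m or height (world z) of any of bar2_c, bar0_c above 0.036 m) and (horizontal distance between bar2_c and bar1_c above 0.06 m or height (world z) of any of bar2_c, bar1_c above 0.036 m) and (horizontal distance between bar3_c and bar0_c above 0.06 m or height (world z) of any of bar3_c, bar0_c above 0.036 m) and (horizontal distance between bar3_c and bar1_c above 0.06 m or height (world z) of any of bar3_c, bar1_c above 0.036 m) and (horizontal distance between bar3_c and bar2_c above 0.06 m or height (world z) of any of bar3_c, bar2_c above 0.036 m) and angle between each of dish0_floor, dish1_floor, dish2_floor, dish3_floor's own z axis and vertical below 0.12 rad and height (world z) of each of dish0_floor, dish1_floor, dish2_floor, dish3_floor below 0.015 m and (distance between bar0_c and pocket0 below 0.015 m or distance between bar0_c and pocket1 below 0.015 m or distance between bar0_c and pocket2 below 0.015 m or distance between bar0_c and pocket3 below 0.015 m or (horizontal distance between bar0_c and dish0_floor below 0.046 m and z of bar0_c in the frame of dish0_floor below 0.03 m) or (horizontal distance between bar0_c and dish1_floor below 0.046 m and z of bar0_c in the frame of dish1_floor below 0.03 m) or (horizontal distance between bar0_c and dish2_floor below 0.046 m and z of bar0_c in the frame of dish2_floor below 0.03 m) or (horizontal distance between bar0_c and dish3_floor below 0.046 m and z of bar0_c in the frame of dish3_floor below 0.03 m)) and (distance between bar1_c and pocket0 below 0.015 m or distance between bar1_c and pocket1 below 0.015 m or distance between bar1_c and pocket2 below 0.015 m or distance between bar1_c and pocket3 below 0.015 m or (horizontal distance between bar1_c and dish0_floor below 0.046 m and z of bar1_c in the frame of dish0_floor below 0.03 m) or (horizontal distance between bar1_c and dish1_floor below 0.046 m and z of bar1_c in the frame of dish1_floor below 0.03 m) or (horizontal distance between bar1_c and dish2_floor below 0.046 m and z of bar1_c in the frame of dish2_floor below 0.03 m) or (horizontal distance between bar1_c and dish3_floor below 0.046 m and z of bar1_c in the frame of dish3_floor below 0.03 m)) and (distance between bar2_c and pocket0 below 0.015 m or distance between bar2_c and pocket1 below 0.015 m or distance between bar2_c and pocket2 below 0.015 m or distance between bar2_c and pocket3 below 0.015 m or (horizontal distance between bar2_c and dish0_floor below 0.046 m and z of bar2_c in the frame of dish0_floor below 0.03 m) or (horizontal distance between bar2_c and dish1_floor below 0.046 m and z of bar2_c in the frame of dish1_floor below 0.03 m) or (horizontal distance between bar2_c and dish2_floor below 0.046 m and z of bar2_c in the frame of dish2_floor below 0.03 m) or (horizontal distance between bar2_c and dish3_floor below 0.046 m and z of bar2_c in the frame of dish3_floor below 0.03 m)) and (distance between bar3_c and pocket0 below 0.015 m or distance between bar3_c and pocket1 below 0.015 m or distance between bar3_c and pocket2 below 0.015 m or distance between bar3_c and pocket3 below 0.015 m or (horizontal distance between bar3_c and dish0_floor below 0.046 m and z of bar3_c in the frame of dish0_floor below 0.03 m) or (horizontal distance between bar3_c and dish1_floor below 0.046 m and z of bar3_c in the frame of dish1_floor below 0.03 m) or (horizontal distance between bar3_c and dish2_floor below 0.046 m and z of bar3_c in the frame of dish2_floor below 0.03 m) or (horizontal distance between bar3_c and dish3_floor below 0.046 m and z of bar3_c in the frame of dish3_floor below 0.03 m)) and linear speed of each of bar0, bar1, bar2, bar3, dish0, dish1, dish2, dish3, hook below 0.03 m/s and value of joint tray below 0.012 m and distance between hook_handle and cradle_seat below 0.02 m and angle between hook_handle's own z axis and vertical below 0.15 rad); the robot touches nothing.
It fails at once if a bystander is pushed more than 5 cm or tipped over (distance of any of beaker, jar, cup_stack from where it was at the start of the episode above 0.05 m or angle between any of beaker, jar, cup_stack's own z axis and vertical above 0.6 rad).
It fails at once if a dish is tipped over (angle between any of dish0_floor, dish1_floor, dish2_floor, dish3_floor's own z axis and vertical above 0.7 rad).
It fails at once if a bar is dropped into a dish (falls freely faster than 1.1 m/s, some 6 cm) ((linear speed of bar0 above 1.1 m/s and contact force between the fingers and bar0 below 0.05 N and (horizontal distance between bar0_c and dish0_floor below 0.058 m or horizontal distance between bar0_c and dish1_floor below 0.058 m or horizontal distance between bar0_c and dish2_floor below 0.058 m or horizontal distance between bar0_c and dish3_floor below 0.058 m)) or (linear speed of bar1 above 1.1 m/s and contact force between the fingers and bar1 below 0.05 N and (horizontal distance between bar1_c and dish0_floor below 0.058 m or horizontal distance between bar1_c and dish1_floor below 0.058 m or horizontal distance between bar1_c and dish2_floor below 0.058 m or horizontal distance between bar1_c and dish3_floor below 0.058 m)) or (linear speed of bar2 above 1.1 m/s and contact force between the fingers and bar2 below 0.05 N and (horizontal distance between bar2_c and dish0_floor below 0.058 m or horizontal distance between bar2_c and dish1_floor below 0.058 m or horizontal distance between bar2_c and dish2_floor below 0.058 m or horizontal distance between bar2_c and dish3_floor below 0.058 m)) or (linear speed of bar3 above 1.1 m/s and contact force between the fingers and bar3 below 0.05 N and (horizontal distance between bar3_c and dish0_floor below 0.058 m or horizontal distance between bar3_c and dish1_floor below 0.058 m or horizontal distance between bar3_c and dish2_floor below 0.058 m or horizontal distance between bar3_c and dish3_floor below 0.058 m))).
Of dish0, dish1, dish2, dish3 only 3 to 4 are there at a start; the rules pass over those that are not, and their reading is None.
At some moment in a run one of dish0, dish1, dish2, dish3 may be knocked a few centimetres aside while the robot is not near it.
It also fails if it takes over 200 s, if anything falls off the work surface, if the arm or the gripper's body presses on something with over 40 N, if the wrist force passes 120 N, or if a joint passes its speed limit or range.

## Working session

There is one attempt and no reset: what is moved stays moved. The work goes in short steps, Python scripts to look and compute and a shell command to move; the robot and the scene stay as the last step left them, time stands still between calls to the robot, and variables do not carry over. Pictures are saved under pics/ and viewed, about 12 in all and at most 16, crops included, and the job is handed in when it is done.

```bash
ls; mkdir -p pics
python3 - <<'E'
from rig import robot
import cv2
o=robot.get_obs();print(o)
for n in("scene","top"):
    c=robot.camera(n);cv2.imwrite(f"pics/{n}0.png",cv2.cvtColor(c["frame"],cv2.COLOR_RGB2BGR))
    print(n,c["intrinsics"],c["dist"],c["extrinsics"])
E
```

```text
pics
{'clock': 0.0, 'q': array([-1.29358357e+00,  3.00501276e-01,  1.52160751e+00, -1.84791802e-05,
        1.32072749e+00, -6.65769586e-02]), 'joint_velocities': array([-0.00133027,  0.00059715,  0.00079233, -0.00032044,  0.00105062,
       -0.00063565]), 'joint_torque': array([ 2.04832257e-03, -5.43500447e+01, -3.61789334e+01, -3.97400436e-05,
        4.05887811e-03, -5.04118100e-05]), 'tcp_pos': array([ 185.31794677, -517.57303139,  230.6935919 ]), 'tool_rot': array([ 8.17637224e-01, -5.75733431e-01, -4.89098290e-04, -3.84067910e-04]), 'force': array([-0.00819056, -0.9663186 ,  0.17497642]), 'wrist_torque': array([-0.01545272, -0.03175329, -0.02236209]), 'opening': 85.48905231916898}
scene [[370.45611194   0.         255.4659809 ]
 [  0.         370.45611194 186.16306581]
 [  0.           0.           1.        ]] [-0.00478262  0.          0.          0.          0.        ] [[ 2.51816999e-01  9.67668961e-01 -1.43171653e-02 -1.56833859e+02]
 [-7.62351163e-01  2.07456856e-01  6.13010895e-01  3.32357330e+02]
 [ 5.96161810e-01 -1.43451856e-01  7.89944720e-01 -1.57668835e+03]
 [ 0.00000000e+00  0.00000000e+00  0.00000000e+00  1.00000000e+00]]
top [[414.01812722   0.         259.2016882 ]
 [  0.         414.01812722 194.43661197]
 [  0.           0.           1.        ]] [0.00958163 0.         0.         0.         0.        ] [[ 3.11259403e-03 -9.99920654e-01  1.22064286e-02  1.29412831e+01]
 [ 9.95515816e-01  4.25247676e-03  9.44996115e-02 -5.03973287e+02]
 [-9.45440209e-02  1.18575538e-02  9.95450062e-01 -1.39244457e+03]
 [ 0.00000000e+00  0.00000000e+00  0.00000000e+00  1.00000000e+00]]
```

Run:
```python
import cv2
for n in("scene","top"):
    i=cv2.imread(f"pics/{n}0.png");cv2.imwrite(f"pics/{n}0b.png",cv2.resize(i,(800,600),interpolation=cv2.INTER_CUBIC))
```

```text
(no output)
```

View pics/top0b.png

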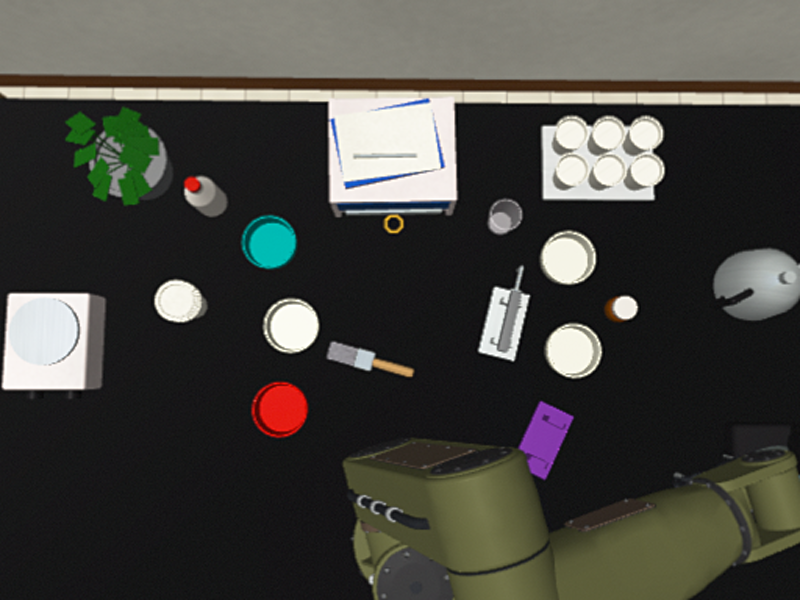

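View pics/scene0b.png

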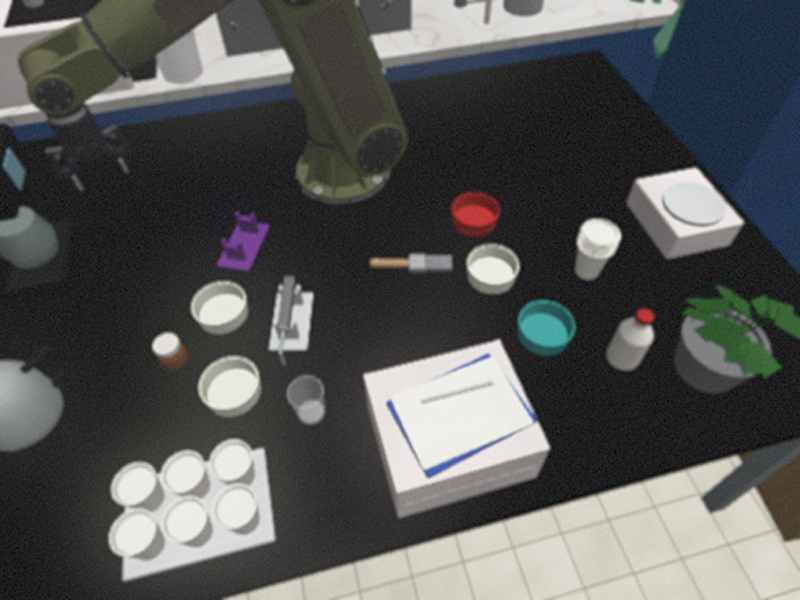

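Top view (800×600): white dishes at (291,326), (568,258) and (573,351). The red (280,409) and turquoise (269,242) dishes are decoys. The aluminium cradle with the hook is at (505,323); the purple stand (545,440) is a decoy. Eye at (394,224), beaker (505,215), jar (622,308), cup stack (180,300). The arm may be hiding a fourth dish.

```bash
cat > h.py <<'E'
import numpy as np,cv2
from rig import robot
from scipy.spatial.transform import Rotation as R
def cam(n="top",save=None):
    c=robot.camera(n)
    if save: cv2.imwrite(f"pics/{save}.png",cv2.cvtColor(c["frame"],cv2.COLOR_RGB2BGR))
    return c
def ray(c,uv,z):
    p=cv2.undistortPoints(np.array([[uv]],float),c["intrinsics"],c["dist"])[0,0]
    E=c["extrinsics"];d=E[:3,:3].T@np.array([p[0],-p[1],-1]);o=-E[:3,:3].T@E[:3,3]
    return o+d*(z-o[2])/d[2]
def proj(c,P):
    q=(c["extrinsics"]@np.append(P,1))[:3]
    return cv2.projectPoints(np.array([[q[0],-q[1],-q[2]]]),np.zeros(3),np.zeros(3),c["intrinsics"],c["dist"])[0].ravel()
def blobs(m,lo=15,hi=1e5):
    m=m.astype(np.uint8);r=[]
    for k in cv2.findContours(m,cv2.RETR_EXTERNAL,cv2.CHAIN_APPROX_NONE)[0]:
        a=cv2.contourArea(k)
        if lo<a<hi: r.append((a,k))
    return r
def dishes(c):
    f=c["frame"].astype(int);m=(f.min(2)>120)&(f.max(2)-f.min(2)<50);out=[]
    for a,k in blobs(m,500,3000):
        (x,y),rad=cv2.minEnclosingCircle(k)
        if a/(np.pi*rad*rad)>.75:
            e=cv2.fitEllipse(cv2.convexHull(k))
            p=ray(c,e[0],42);q=ray(c,(e[0][0]+e[1][0]/2,e[0][1]),42);out.append((p.round(1),2*round(np.linalg.norm(p-q),1),np.round(e[0],1),np.round(e[1],1)))
    return out
def toolmove(dx,dy,dz):
    "world mm -> tool shares total (divide among rows)"
    o=robot.get_obs();return (R.from_quat(o["tool_rot"]).inv().apply([dx,dy,dz])/40).round(3)
def st():
    o=robot.get_obs();r=R.from_quat(o["tool_rot"]).as_matrix()
    print("t",round(o["clock"],2),"tcp",o["tcp_pos"].round(1),"xdir",np.degrees(np.arctan2(r[1,0],r[0,0])).round(1),"tilt",np.degrees(np.arccos(-r[2,2])).round(2),"F",o["force"].round(1),"open",round(o["opening"],1),"q",o["q"].round(2))
E
python3 - <<'E'
from h import *
c=cam();f=c["frame"].astype(int)
for d in dishes(c):print("dish",*d)
y=(f[...,0]>120)&(f[...,0]-f[...,2]>70)&(f[...,1]-f[...,2]>25)
for a,k in blobs(y,8):
    (u,v),r=cv2.minEnclosingCircle(k);print("yellow",a,u,v,r,ray(c,(u,v),26).round(1))
# cabinet corners region
m=(f.min(2)>110);m2=np.zeros_like(m);m2[60:145,200:300]=m[60:145,200:300]
a,k=max(blobs(m2),key=lambda t:t[0]);print("cab",cv2.minAreaRect(k),cv2.approxPolyDP(k,3,True).reshape(-1,2).tolist())
s=c["frame"][150:240,290:350];cv2.imwrite("pics/hook.png",cv2.cvtColor(cv2.resize(s,None,fx=6,fy=6,interpolation=cv2.INTER_CUBIC),cv2.COLOR_RGB2BGR))
s=c["frame"][110:160,205:300];s=cv2.cvtColor(cv2.resize(s,None,fx=6,fy=6,interpolation=cv2.INTER_CUBIC),cv2.COLOR_RGB2BGR);h=cv2.imread("pics/hook.png")
W=np.zeros((570,800,3),np.uint8)
W[:540,:360]=h;W[:300,360:]=s[:,:440];cv2.imwrite("pics/v3.png",W);st()
E
```

```text
dish [ 403.8 -347.2   42. ] 115.0 [366.9 224. ] [34.1 35.4]
dish [455.5 261.4  42. ] 114.8 [185.8 208. ] [34.2 35.1]
dish [507.3 504.2  42. ] 88.6 [113.6 192.3] [26.5 30.3]
dish [ 606.4 -340.7   42. ] 114.0 [363.6 164.4] [33.4 34.8]
yellow 102.5 251.243896484375 234.4146270751953 13.015564918518066 [367.7  41.3  26. ]
yellow 102.0 251.5 142.5 6.041623115539551 [683.9  42.   26. ]
cab ((249.5, 94.5), (69.0, 99.0), 90.0) [[200, 60], [200, 64], [210, 65], [211, 129], [292, 127], [290, 66], [299, 65], [299, 60]]
t 0.15 tcp [ 185.3 -517.6  230.9] xdir -70.3 tilt 0.05 F [-0.3  0.7  0.7] open 85.2 q [-1.29  0.3   1.52  0.    1.32 -0.07]
```

View pics/v3.png

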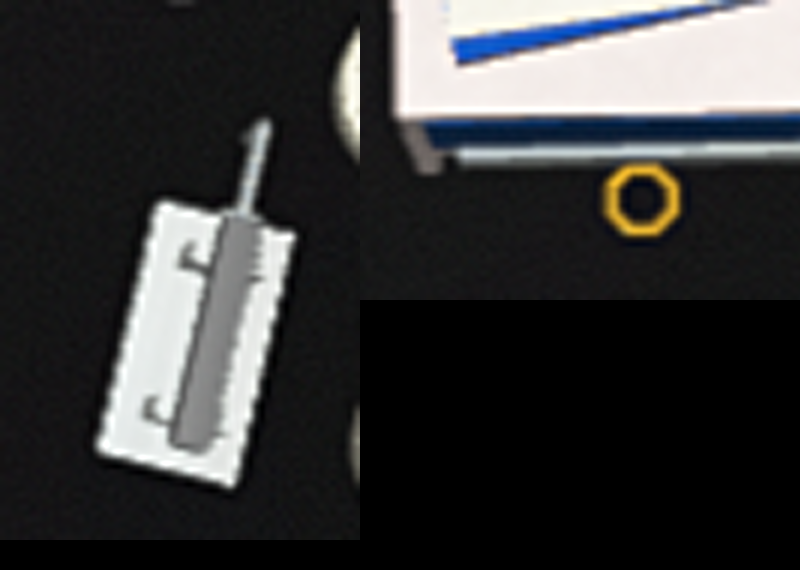

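Run:
```python
from h import *
c=cam();g=lambda u,v:(290+u/6-.4,150+v/6-.4)
P=[ray(c,g(*p),6)[:2] for p in[(158,202),(297,233),(237,488),(98,452)]]
print("plate",np.round(P,1),"ctr",np.mean(P,0).round(1),[np.linalg.norm(P[i]-P[i-1]).round(1) for i in range(4)])
a=(P[0]+P[1]-P[2]-P[3]);b=P[1]-P[2]+0;print("ang",np.degrees(np.arctan2(a[1],a[0])),)
for nm,z,l in(("handle top",78,[(219,216),(258,216),(207,450),(170,443)]),("rod",64,[(246,213),(265,122)])):
    Q=np.array([ray(c,g(*p),z)[:2] for p in l]);print(nm,Q.round(1),Q.mean(0).round(1))
    d=(Q[0]+Q[1]-Q[2]-Q[3]) if len(Q)>2 else Q[1]-Q[0];print(np.degrees(np.arctan2(d[1],d[0])),np.linalg.norm(d))
for p in((211,129),(292,127)):print("cab",ray(c,p,130).round(1))
E2=cam("scene")
for n,pt in(("eye",(684,42,26)),):print(proj(E2,pt))
f=c["frame"];S=f[115:165,300:345];print("beaker px")
for uv,z in(((505,215),60),((622,308),60),((180,300),130)):print(ray(c,(uv[0]*.64,uv[1]*.64),z).round(0))
```

```text
plate [[ 545.5 -182.6]
 [ 527.8 -263.1]
 [ 380.5 -226.3]
 [ 400.8 -146.7]] ctr [ 463.6 -204.7] [np.float64(149.1), np.float64(82.4), np.float64(151.8), np.float64(82.2)]
ang -13.97281145567666
handle top [[ 529.  -205.3]
 [ 529.1 -226.8]
 [ 400.5 -197.2]
 [ 404.3 -177.1]] [ 465.7 -201.6]
-12.879100551871268 259.8500333433381
rod [[ 532.4 -222.8]
 [ 583.6 -234.1]] [ 558.  -228.5]
-12.44074148646388 52.39899013677475
cab [703.9 171.2 130. ]
cab [712.1 -88.7 130. ]
[273.33182096 238.92725883]
beaker px
[ 694. -201.   60.]
[ 493. -449.   60.]
[500. 469. 130.]
```

Eye at (684, 42), slide axis yaw about +1.8°. Handle centre at (465, −203), yaw about −13°, which agrees with the plate centre and the given sizes. Moving above the hook.

```bash
python3 -m pendant '[[[-0.459,-0.84,0,0,-1],[-0.459,-0.84,0,0,-1],[-0.459,-0.84,0,0,-1],[-0.459,-0.84,0,0,-1],[-0.459,-0.84,0,0,-1],[-0.459,-0.84,0,0,-1],[-0.459,-0.84,0,0,-1],[-0.459,-0.84,0,0,-1],[-0.459,-0.84,0,0,-1],[-0.459,-0.84,0,0,-1],[-0.459,-0.84,0,0,-1]]]' 40
python3 -m pendant '[[[0,0,0,0.9,-1],[0,0,0,0.9,-1],[0,0,0,0.9,-1],[0,0,0,0.9,-1],[0,0,0,0.9,-1],[0,0,0,0.26,-1],[0,0,0,0,-1]]]'
python3 -c "
from h import *
st();print(toolmove(*(np.array([465,-203,0])-robot.get_obs()['tcp_pos']*[1,1,0])))
c=cam('top','t4')
for d in dishes(c):print(d)"
```

```text
clock: 1.17
tcp_pos: [466.2, -201.4, 231.4]
tool_rot: [0.818, -0.576, 0.0, -0.0]
force: [-0.5, -1.1, -0.6]
opening: 85.8
clock: 1.75
tcp_pos: [465.2, -203.1, 231.2]
tool_rot: [-0.622, 0.783, 0.0, -0.0]
force: [-0.1, -0.3, 0.0]
opening: 85.7
t 1.75 tcp [ 465.2 -203.1  231.2] xdir -103.1 tilt 0.01 F [-0.1 -0.3  0. ] open 85.7 q [-0.48  0.21  1.64  0.    1.3   1.32]
[0.    0.006 0.   ]
(array([455.6, 261.3,  42. ]), np.float64(115.4), array([185.8, 207.9]), array([34.4, 35.1]))
(array([507.3, 504.2,  42. ]), np.float64(88.6), array([113.6, 192.3]), array([26.5, 30.3]))
(array([ 607.3, -341.1,   42. ]), np.float64(111.6), array([363.8, 164.2]), array([32.7, 35. ]))
```

View pics/t4.png

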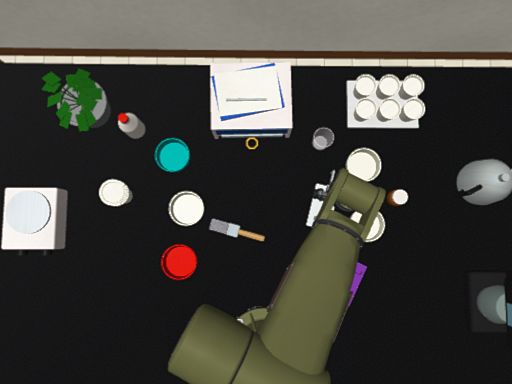

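```bash
python3 -m pendant '[[[0,0,0.8,0,-1],[0,0,0.8,0,-1],[0,0,0.8,0,-1],[0,0,0.8,0,-1],[0,0,0.7,0,-1],[0,0,0.5,0,-1],[0,0,0.2,0,-1],[0,0,0,0,-1]]]'
python3 -m pendant '[[[0,0,0,0,1],[0,0,0,0,1],[0,0,0,0,1],[0,0,0,0,1],[0,0,0,0,1],[0,0,0,0,1]]]' 40
python3 -c "
from h import *
st()"
```

```text
clock: 2.47
tcp_pos: [464.6, -202.8, 45.9]
tool_rot: [-0.623, 0.782, 0.001, -0.001]
force: [0.1, -0.5, 0.7]
opening: 85.3
clock: 2.97
tcp_pos: [465.6, -203.3, 48.0]
tool_rot: [-0.622, 0.783, -0.001, 0.0]
force: [-0.3, -0.9, 6.7]
opening: 22.1
t 2.97 tcp [ 465.6 -203.3   48. ] xdir -103.0 tilt 0.07 F [-0.3 -0.9  6.7] open 22.1 q [-0.48  0.44  1.8   0.    0.9   1.31]
```

```bash
python3 -m pendant '[[[0,0,-0.3,0,1],[0,0,-0.6,0,1],[0,0,-0.8,0,1],[0,0,-0.8,0,1],[0,0,-0.3,0,1],[0,0,0,-0.7,1],[0,0,0,-0.8,1],[0,0,0,-0.65,1],[0,0,0,0,1]]]' 60
python3 -m pendant '[[[-0.4,-0.18,0,0,1],[-0.7,-0.31,0,0,1],[-0.7,-0.31,0,0,1],[-0.7,-0.31,0,0,1],[-0.7,-0.31,0,0,1],[-0.7,-0.31,0,0,1],[-0.7,-0.31,0,0,1],[-0.7,-0.31,0,0,1],[-0.66,-0.30,0,0,1],[0,0,0,0,1],[0,0,0,0,1]]]'
python3 - <<'E'
from h import *
st();c=cam("top","t5");d=cam("scene","s5")
p=robot.get_obs()["tcp_pos"];tip=p+[120,3.8,16-42]
a,b=proj(c,tip),proj(d,tip);print(p,a,b)
W=np.zeros((500,800,3),np.uint8)
for i,(x,q) in enumerate(((c,a),(d,b))):
    u,v=np.round(q).astype(int);s=x["frame"][v-40:v+40,u-32:u+32];print(u,v)
    W[:500,400*i:400*i+400]=cv2.resize(s,(400,500),interpolation=cv2.INTER_CUBIC)
cv2.imwrite("pics/v5.png",W[...,::-1])
E
```

```text
clock: 3.72
tcp_pos: [465.2, -203.0, 159.4]
tool_rot: [0.719, -0.695, 0.0, -0.0]
force: [-0.7, 0.6, -0.4]
opening: 21.1
clock: 4.63
tcp_pos: [563.9, 39.5, 158.9]
tool_rot: [0.718, -0.696, -0.0, 0.0]
force: [-0.2, -0.8, -1.8]
opening: 21.2
t 4.63 tcp [563.9  39.5 158.9] xdir -88.3 tilt 0.04 F [-0.2 -0.8 -1.8] open 21.2 q [ 0.01  0.4   1.56 -0.    1.18  1.55]
[563.6324739   37.93368393 159.08436071] [251.37169409 135.22001668] [274.09025484 220.28875006]
251 135
274 220
```

View pics/v5.png

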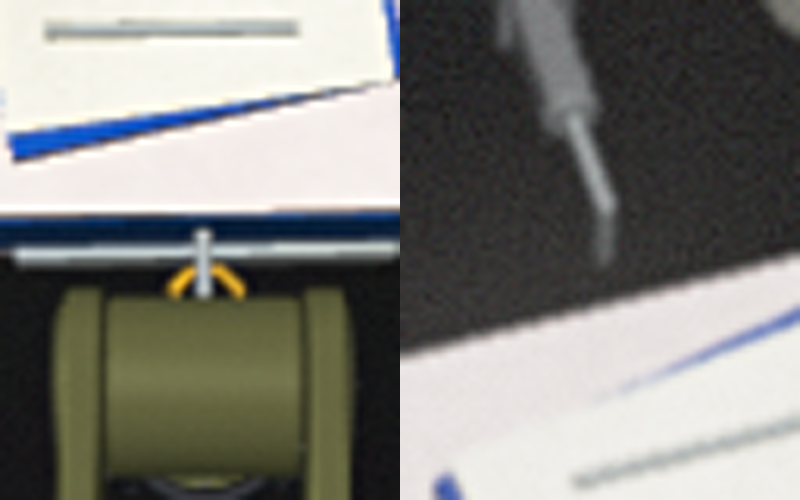

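```bash
python3 -m pendant '[[[0,0,0.5,0,1],[0,0,0.7,0,1],[0,0,0.6,0,1],[0,0,0.4,0,1],[0,0,0.3,0,1],[0,0,0.2,0,1],[0,0,0.2,0,1],[0,0,0.15,0,1],[0,0,0,0,1]]]'
python3 -c "
from h import *
st()"
```

```text
clock: 5.48
tcp_pos: [563.7, 38.3, 36.6]
tool_rot: [0.718, -0.696, -0.0, 0.0]
force: [-0.3, -0.5, -1.0]
opening: 21.2
t 5.48 tcp [563.7  38.3  36.6] xdir -88.3 tilt 0.04 F [-0.3 -0.5 -1. ] open 21.2 q [ 0.    0.57  1.64 -0.    0.94  1.54]
```

Clean descent. Pulling now.

```bash
python3 -m pendant '[[[0,0.15,0,0,1],[0,0.25,0,0,1],[0,0.3,0,0,1],[0,0.35,0,0,1],[0,0.4,0,0,1],[0,0.4,0,0,1],[0,0.4,0,0,1],[0,0.4,0,0,1],[0,0.3,0,0,1],[0,0.2,0,0,1],[0,0.1,0,0,1]]]'
python3 -m pendant '[[[0,0.05,0,0,1],[0,0.05,0,0,1],[0,0.05,0,0,1]]]'
python3 - <<'E'
from h import *
st();c=cam("top","t6")
s=c["frame"][70:230,180:320];cv2.imwrite("pics/v6.png",cv2.resize(s,None,fx=4,fy=3.7,interpolation=cv2.INTER_CUBIC)[...,::-1])
E
```

```text
clock: 6.4
tcp_pos: [433.5, 34.5, 37.9]
tool_rot: [0.718, -0.696, 0.0, -0.0]
force: [1.6, 1.3, -1.7]
opening: 21.2
clock: 6.65
tcp_pos: [428.5, 34.3, 37.5]
tool_rot: [0.718, -0.696, 0.0, -0.0]
force: [1.4, -0.5, -0.7]
opening: 21.1
t 6.65 tcp [428.5  34.3  37.5] xdir -88.2 tilt 0.06 F [ 1.4 -0.5 -0.7] open 21.1 q [-0.01  0.32  2.02  0.    0.8   1.53]
```

View pics/v6.png

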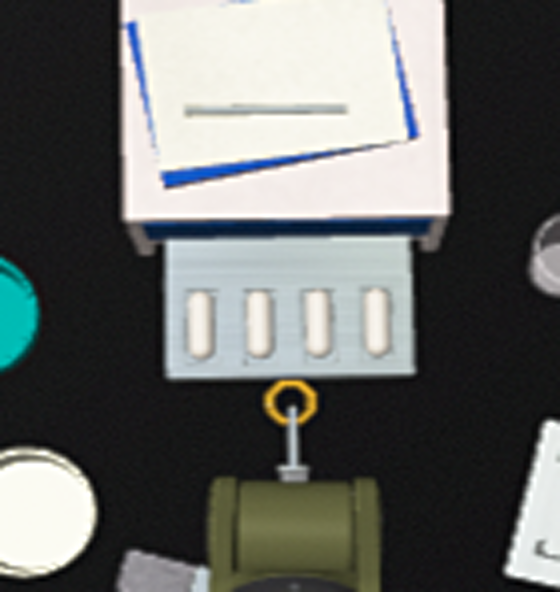

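The tray is out about 122 mm and shows four bars. I'll ease it onto the stop.

```bash
python3 -m pendant '[[[0,0.05,0,0,1],[0,0.05,0,0,1],[0,0.05,0,0,1],[0,0.05,0,0,1],[0,0,0,0,1]]]'
python3 -c "
from h import *
st()"
```

```text
clock: 7.12
tcp_pos: [421.9, 34.0, 37.8]
tool_rot: [0.718, -0.696, 0.002, -0.002]
force: [16.2, 1.2, -9.9]
opening: 20.9
t 7.12 tcp [421.9  34.   37.8] xdir -88.2 tilt 0.3 F [16.2  1.2 -9.9] open 20.9 q [-0.01  0.31  2.04  0.    0.79  1.53]
```

```bash
python3 -m pendant '[[[0,-0.2,0,0,1],[0,-0.2,0,0,1],[0,0,0,0,1],[0,0,-0.4,0,1],[0,0,-0.7,0,1],[0,0,-0.8,0,1],[0,0,-0.7,0,1],[0,0,-0.5,0,1],[0,0,0,0,1]]]'
python3 -m pendant '[[[0.3,0,0,0,1],[0.6,0,0,0,1],[0.8,-0.1,0,0,1],[0.8,-0.1,0,0,1],[0.8,-0.1,0,0,1],[0.8,-0.1,0,0,1],[0.8,-0.1,0,0,1],[0.6,-0.1,0,0,1],[0.5,-0.1,0,0,1],[0,0,0,0.7,1],[0,0,0,0.8,1],[0,0,0,0.65,1]]]'
python3 -m pendant '[[[0,0,0,0,1]]]'
python3 - <<'E'
from h import *
st();c=cam("top","t7");d=cam("scene","s7")
o=robot.get_obs();p=o["tcp_pos"];print(toolmove(*(np.array([465.5,-203.3,159])-p)))
r=np.array([np.cos(np.radians(-13)),np.sin(np.radians(-13)),0]);tip=p+r*120+[0,0,16-42];print("tip pred scene",proj(d,tip),"rodend",proj(d,p+r*123+[0,0,16]),"back",proj(d,p-r*65+[0,0,30]))
print("rod base",proj(d,p+r*65+[0,0,16]))
u,v=proj(d,p+r*60).round().astype(int);print(u,v);s=d["frame"][v-40:v+40,u-50:u+50]
cv2.imwrite("pics/v7.png",cv2.resize(s,None,fx=7,fy=7,interpolation=cv2.INTER_CUBIC)[...,::-1])
E
```

```text
clock: 7.87
tcp_pos: [437.3, 34.6, 164.9]
tool_rot: [0.718, -0.696, 0.002, -0.002]
force: [0.3, 0.1, -1.2]
opening: 21.1
clock: 8.87
tcp_pos: [470.7, -204.7, 159.8]
tool_rot: [-0.62, 0.785, 0.001, -0.001]
force: [-0.3, 0.9, -1.6]
opening: 21.2
clock: 8.95
tcp_pos: [470.8, -204.4, 160.0]
tool_rot: [-0.621, 0.784, 0.001, -0.0]
force: [-0.1, 0.2, -1.0]
opening: 20.9
t 8.95 tcp [ 470.8 -204.4  160. ] xdir -103.3 tilt 0.13 F [-0.1  0.2 -1. ] open 20.9 q [-0.48  0.29  1.71  0.    1.15  1.32]
[0.006 0.14  0.036]
tip pred scene [175.54187015 213.91454395] rodend [172.69876198 206.60629375] back [178.42764425 154.46123352]
rod base [174.85671424 190.34121489]
176 192
```

View pics/v7.png

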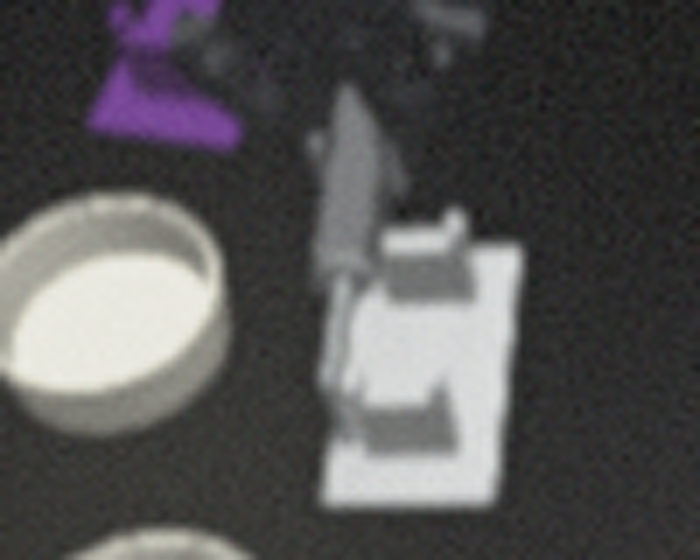

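The hook hasn't shifted in the grip: tip at (175.3, 214.9) against a predicted (175.5, 214.6). Seating it.

```bash
python3 -m pendant '[[[0,0.14,0,0,1],[0,0,0.4,0,1],[0,0,0.6,0,1],[0,0,0.6,0,1],[0,0,0.4,0,1],[0,0,0.3,0,1],[0,0,0.25,0,1],[0,0,0.15,0,1],[0,0,0.09,0,1],[0,0,0,0,1]]]'
python3 -c "
from h import *
st()"
```

```text
clock: 9.88
tcp_pos: [465.7, -203.2, 49.4]
tool_rot: [-0.623, 0.783, 0.0, -0.0]
force: [-0.3, -0.4, -1.4]
opening: 21.3
t 9.88 tcp [ 465.7 -203.2   49.4] xdir -103.0 tilt 0.03 F [-0.3 -0.4 -1.4] open 21.3 q [-0.48  0.44  1.8   0.    0.9   1.31]
```

```bash
python3 -m pendant '[[[0,0,0.03,0,1],[0,0,0,0,0.4],[0,0,0,0,0],[0,0,0,0,-1],[0,0,0,0,-1],[0,0,0,0,-1],[0,0,-0.3,0,-1],[0,0,-0.7,0,-1],[0,0,-0.9,0,-1],[0,0,-0.9,0,-1]]]'
python3 - <<'E'
from h import *
st();c=cam("top","t8")
for d in dishes(c):print(*d)
f=c["frame"].astype(int);y=(f[...,0]>120)&(f[...,0]-f[...,2]>70)&(f[...,1]-f[...,2]>25);y[190:]=0
for a,k in blobs(y,8):
    (u,v),r=cv2.minEnclosingCircle(k);print("eye",u,v,r,ray(c,(u,v),26).round(1))
m=(f.min(2)>150)&(f[...,0]-f[...,2]>-2);m[:140]=0;m[172:]=0;m[:,:220]=0;m[:,285:]=0
for a,k in blobs(m,30,400):
    r=cv2.minAreaRect(k);print("bar",a,np.round(r[0],1),np.round(r[1],1),r[2],ray(c,r[0],43).round(1))
S=c["frame"]
W=np.hstack([cv2.resize(S[140:175,215:290],(400,187),interpolation=cv2.INTER_CUBIC),cv2.resize(S[160:235,300:375],(187,187),interpolation=cv2.INTER_CUBIC)]);cv2.imwrite("pics/v8.png",W[...,::-1])
d=cam("scene");u,v=175,192;s=d["frame"][v-50:v+70,u-60:u+60];cv2.imwrite("pics/v8.png",np.vstack([W,np.hstack([cv2.resize(s,(400,400),interpolation=cv2.INTER_CUBIC),np.zeros((400,187,3),np.uint8)])])[...,::-1])
E
```

```text
clock: 10.72
tcp_pos: [465.4, -203.0, 161.6]
tool_rot: [-0.622, 0.783, 0.001, -0.0]
force: [0.3, 0.5, 0.3]
opening: 85.3
t 10.72 tcp [ 465.4 -203.   161.6] xdir -103.0 tilt 0.08 F [0.3 0.5 0.3] open 85.3 q [-0.48  0.28  1.72  0.    1.14  1.31]
[455.5 261.4  42. ] 114.8 [185.8 208. ] [34.2 35.1]
[507.2 504.3  42. ] 88.8 [113.6 192.3] [26.6 30.3]
[ 606.4 -340.6   42. ] 114.0 [363.6 164.4] [33.4 34.8]
eye 252.13414001464844 180.10975646972656 6.233829975128174 [552.9  39.2  26. ]
bar 93.0 [259.  158.5] [17.  6.] 90.0 [624.9  16.1  43. ]
bar 86.5 [244. 159.] [18.  6.] 90.0 [622.9  67.1  43. ]
bar 83.5 [230. 159.] [ 6. 18.] 0.0 [622.6 114.7  43. ]
bar 93.5 [274. 158.] [18.  6.] 90.0 [626.9 -35.   43. ]
```

View pics/v8.png

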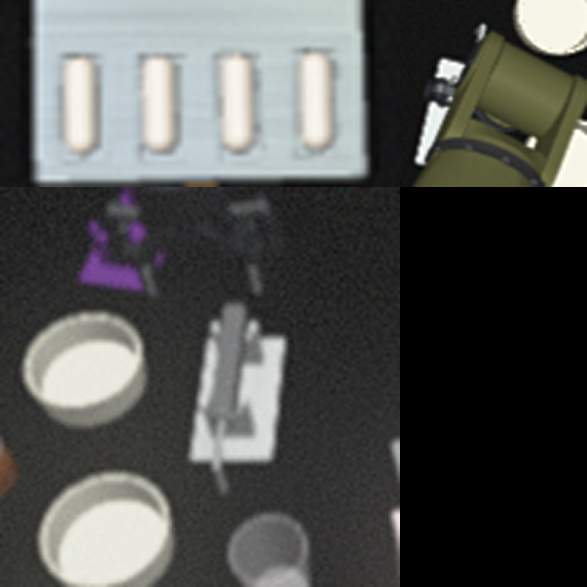

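Hook is seated in the cradle. The bars match the pocket geometry (eye +70 mm, 50 mm pitch). Full opening would strike the neighbouring bars, so I'll set a partial opening and hover over the rightmost bar.

```bash
python3 -m pendant '[[[0,0,0,-0.7,0.1],[0,0,0,-0.7,0.1],[0,0,0,-0.71,0.1],[-0.512,-0.517,0,0,0.1],[-0.512,-0.517,0,0,0.1],[-0.512,-0.517,0,0,0.1],[-0.512,-0.517,0,0,0.1],[-0.512,-0.517,0,0,0.1],[-0.512,-0.517,0,0,0.1],[-0.512,-0.517,0,0,0.1],[-0.512,-0.517,0,0,0.1],[0,0,0,0,0.1]]]'
python3 -c "
from h import *
st();print(toolmove(*(np.array([626,-34.7,35])-robot.get_obs()['tcp_pos'])))"
```

```text
clock: 11.82
tcp_pos: [629.0, -31.7, 159.4]
tool_rot: [0.717, -0.697, -0.0, -0.0]
force: [-0.7, 0.1, -0.3]
opening: 38.2
t 11.82 tcp [629.  -31.7 159.4] xdir -88.3 tilt 0.04 F [-0.7  0.1 -0.3] open 38.2 q [-0.11  0.54  1.36  0.    1.25  1.43]
[0.076 0.076 3.111]
```

```bash
python3 -m pendant '[[[0.06,0.06,0.5,0,0.1],[0,0,0.7,0,0.1],[0,0,0.7,0,0.1],[0,0,0.5,0,0.1],[0,0,0.35,0,0.1],[0,0,0.2,0,0.1],[0,0,0.1,0,0.1],[0,0,0.04,0,0.1],[0,0,0,0,0.1]]]' 30
python3 -m pendant '[[[0,0,0,0,1],[0,0,0,0,1],[0,0,0,0,1],[0,0,0,0,1]]]'
python3 -c "
from h import *
st()"
```

```text
clock: 12.57
tcp_pos: [625.1, -37.8, 37.6]
tool_rot: [0.716, -0.698, 0.0, -0.0]
force: [0.7, -0.5, 0.7]
opening: 38.2
clock: 12.9
tcp_pos: [625.2, -37.7, 38.0]
tool_rot: [0.716, -0.698, 0.001, -0.001]
force: [-1.2, 0.3, 7.1]
opening: 20.4
t 12.9 tcp [625.2 -37.7  38. ] xdir -88.5 tilt 0.1 F [-1.2  0.3  7.1] open 20.4 q [-0.12  0.68  1.45 -0.    1.02  1.43]
```

```bash
python3 -m pendant '[[[0,0,-0.2,0,1],[0,0,-0.4,0,1],[0,0,-0.7,0,1],[0,0,-0.7,0,1],[0,0,-0.7,0,1],[0,0,-0.4,0,1],[0,0,0,0,1]]]'
python3 - <<'E'
from h import *
st();d=cam("scene","s9");p=robot.get_obs()["tcp_pos"];u,v=proj(d,p).round().astype(int);print(u,v)
s=d["frame"][v-40:v+40,u-50:u+50]
cv2.imwrite("pics/v9.png",cv2.resize(s,None,fx=6,fy=6,interpolation=cv2.INTER_CUBIC)[...,::-1])
E
```

```text
clock: 13.48
tcp_pos: [626.1, -37.8, 165.8]
tool_rot: [0.716, -0.698, 0.003, -0.002]
force: [0.3, -0.9, -0.2]
opening: 20.5
t 13.48 tcp [626.1 -37.8 165.8] xdir -88.5 tilt 0.38 F [ 0.3 -0.9 -0.2] open 20.5 q [-0.12  0.52  1.36  0.    1.25  1.43]
242 204
```

View pics/v9.png

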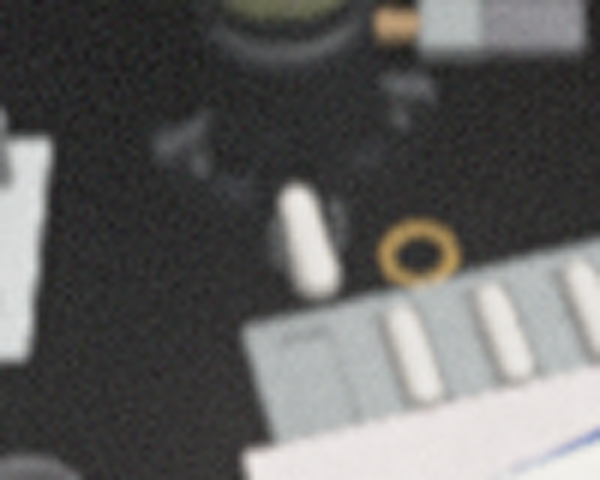

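Bar held at the fingertips. Checking the dishes, then carrying it to dish A at (606, −341).

```bash
python3 -m pendant '[[[0.5,0.05,0,0,1],[0.88,0.08,0,0,1],[0.9,0.08,0,0,1],[0.9,0.08,0,0,1],[0.9,0.08,0,0,1],[0.9,0.08,0,0,1],[0.9,0.08,0,0,1],[0.9,0.08,0,0,1],[0.78,0.08,0,0,1],[0,0,0,0,1],[0,0,0,0,1]]]'
python3 - <<'E'
from h import *
st();c=cam("top");d=cam("scene")
for x in dishes(c):print(*x)
f=d["frame"].astype(int);m=(f.min(2)>105)&(f.max(2)-f.min(2)<45)
for a,k in blobs(m,300,3000):
    h=cv2.convexHull(k);(u,v),_,_=cv2.fitEllipse(h);p=ray(d,(u,v),25)
    if p[0]<700 and abs(p[1])<420:print("scene",int(a),round(u),round(v),p.round(0))
for P in((606.4,-340.6,42),(404,-347,42)):print(proj(d,P).round(1))
s=d["frame"][130:290,100:250];cv2.imwrite("pics/v10.png",cv2.resize(s,None,fx=3.5,fy=3.5,interpolation=cv2.INTER_CUBIC)[...,::-1])
print(toolmove(*(np.array([606.4,-340.6,0])-robot.get_obs()['tcp_pos']*[1,1,0])))
E
```

```text
clock: 14.45
tcp_pos: [603.9, -341.9, 158.9]
tool_rot: [0.715, -0.699, -0.001, 0.0]
force: [-0.8, 0.2, -0.6]
opening: 20.6
t 14.45 tcp [ 603.9 -341.9  158.9] xdir -88.7 tilt 0.15 F [-0.8  0.2 -0.6] open 20.6 q [-0.57  0.69  1.12  0.    1.33  0.98]
[455.7 261.3  42. ] 115.4 [185.8 207.9] [34.4 35.1]
[507.2 504.2  42. ] 88.8 [113.6 192.3] [26.6 30.5]
scene 338 196 255 [ 676. -200.   25.]
scene 1282 144 239 [ 580. -349.   25.]
scene 361 147 193 [ 396. -327.   25.]
scene 963 186 204 [ 481. -202.   25.]
scene 789 315 171 [457. 263.  25.]
[146.2 243.3]
[139.8 192.6]
[ 0.021 -0.041 -0.   ]
```

View pics/v10.png

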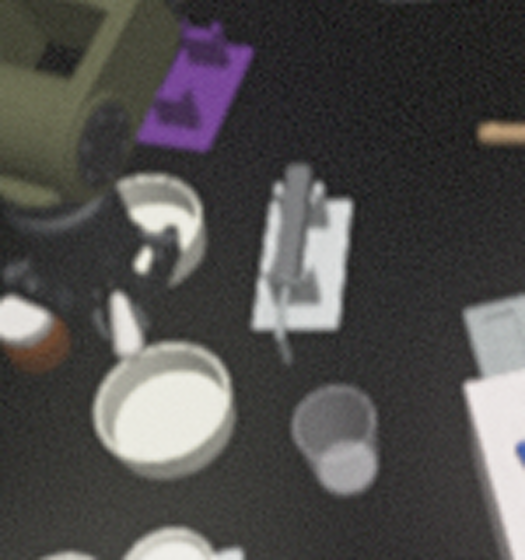

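Dish A has not moved: rim centre about (146, 244), where predicted. Lowering the bar.

```bash
python3 -m pendant '[[[0.02,-0.04,0.4,0,1],[0,0,0.8,0,1],[0,0,0.8,0,1],[0,0,0.6,0,1],[0,0,0.35,0,1],[0,0,0.25,0,1],[0,0,0.15,0,1],[0,0,0.1,0,1],[0,0,0.07,0,1],[0,0,0,0,1]]]'
python3 -c "
from h import *
st()"
```

```text
clock: 15.38
tcp_pos: [606.8, -341.5, 20.6]
tool_rot: [0.716, -0.698, 0.0, -0.0]
force: [0.6, -0.3, -0.2]
opening: 20.4
t 15.38 tcp [ 606.8 -341.5   20.6] xdir -88.5 tilt 0.05 F [ 0.6 -0.3 -0.2] open 20.4 q [-0.57  0.84  1.21  0.    1.1   0.98]
```

```bash
python3 -m pendant '[[[0,0,0.06,0,1],[0,0,0.04,0,1],[0,0,0,0,1]]]'
python3 -m pendant '[[[0,0,0.02,0,1],[0,0,0,0,1]]]'
```

```text
clock: 15.63
tcp_pos: [606.5, -341.5, 16.1]
tool_rot: [0.716, -0.698, 0.0, -0.0]
force: [-0.4, 0.1, 0.3]
opening: 20.9
clock: 15.8
tcp_pos: [606.5, -341.5, 15.3]
tool_rot: [0.716, -0.698, 0.0, -0.0]
force: [0.4, -0.1, -0.7]
opening: 20.6
```

```bash
python3 -m pendant '[[[0,0,0.03,0,1],[0,0,0,0,0.1],[0,0,0,0,0.1],[0,0,0,0,0.1],[0,0,-0.3,0,0.1],[0,0,-0.8,0,0.1],[0,0,-0.9,0,0.1],[0,0,-0.9,0,0.1],[0,0,-0.7,0,0.1],[0,0,0,0,0.1]]]'
python3 -m pendant '[[[-0.5,-0.04,0,0,0.1],[-0.9,-0.07,0,0,0.1],[-0.93,-0.07,0,0,0.1],[-0.93,-0.07,0,0,0.1],[-0.93,-0.07,0,0,0.1],[-0.93,-0.07,0,0,0.1],[-0.93,-0.07,0,0,0.1],[-0.93,-0.07,0,0,0.1],[-0.93,-0.07,0,0,0.1],[-0.9,-0.07,0,0,0.1],[-0.1,-0.04,0,0,0.1],[0,0,0,0,0.1]]]'
python3 - <<'E'
from h import *
st();c=cam("top","t11")
for x in dishes(c):print(*x)
d=cam("scene");s=d["frame"][130:290,100:250];cv2.imwrite("pics/v11.png",cv2.resize(s,None,fx=3.5,fy=3.5,interpolation=cv2.INTER_CUBIC)[...,::-1])
print(toolmove(*(np.array([624,15.7,37])-robot.get_obs()['tcp_pos'])))
E
```

```text
clock: 16.63
tcp_pos: [608.4, -342.5, 166.8]
tool_rot: [0.716, -0.698, 0.005, -0.001]
force: [0.3, 0.4, 0.9]
opening: 38.2
clock: 17.63
tcp_pos: [625.8, 17.7, 158.8]
tool_rot: [0.717, -0.697, 0.0, -0.0]
force: [0.5, -0.7, 0.4]
opening: 38.3
t 17.63 tcp [625.8  17.7 158.8] xdir -88.3 tilt 0.05 F [ 0.5 -0.7  0.4] open 38.3 q [-0.03  0.53  1.37  0.    1.24  1.51]
[ 403.8 -347.2   42. ] 115.0 [366.9 224. ] [34.1 35.4]
[455.6 261.3  42. ] 115.4 [185.8 207.9] [34.4 35.1]
[507.2 504.2  42. ] 88.8 [113.6 192.3] [26.6 30.4]
[ 606.4 -340.7   42. ] 114.0 [363.6 164.4] [33.4 34.8]
[-0.018  0.043  3.037]
```

View pics/v11.png

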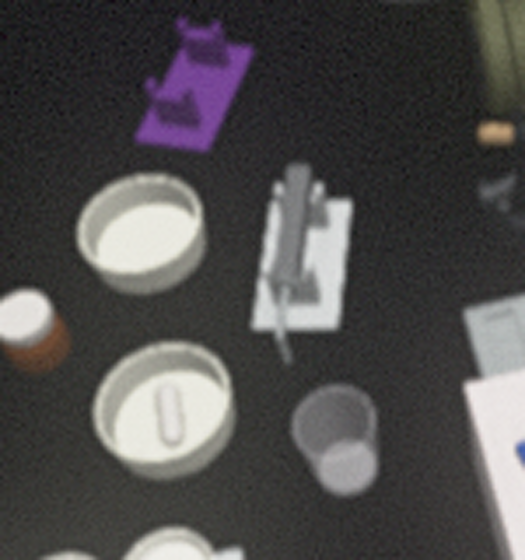

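Bar lies in dish A and the other dishes are unmoved. Picking the second bar (y≈16).

```bash
python3 -m pendant '[[[0,0.04,0.5,0,0.1],[0,0,0.7,0,0.1],[0,0,0.7,0,0.1],[0,0,0.5,0,0.1],[0,0,0.3,0,0.1],[0,0,0.2,0,0.1],[0,0,0.1,0,0.1],[0,0,0.03,0,0.1],[0,0,0,0,0.1]]]' 30
python3 -c "
from h import *
st();print(toolmove(*(np.array([624,15.7,37])-robot.get_obs()['tcp_pos'])))"
```

```text
clock: 18.48
tcp_pos: [624.6, 15.3, 37.7]
tool_rot: [0.716, -0.698, 0.0, -0.0]
force: [-0.3, 0.6, 0.2]
opening: 38.2
t 18.48 tcp [624.6  15.3  37.7] xdir -88.5 tilt 0.07 F [-0.3  0.6  0.2] open 38.2 q [-0.03  0.67  1.45 -0.    1.02  1.51]
[-0.01   0.014  0.018]
```

```bash
python3 -m pendant '[[[0,0,0,0,1],[0,0,0,0,1],[0,0,0,0,1],[0,0,0,0,1],[0,0,-0.2,0,1],[0,0,-0.4,0,1],[0,0,-0.7,0,1],[0,0,-0.7,0,1],[0,0,-0.7,0,1],[0,0,-0.35,0,1],[0,0,0,0,1]]]' 30
python3 -m pendant '[[[0.4,0.26,0,0,1],[0.81,0.523,0,0,1],[0.81,0.523,0,0,1],[0.81,0.523,0,0,1],[0.81,0.523,0,0,1],[0.81,0.523,0,0,1],[0.81,0.523,0,0,1],[0.81,0.523,0,0,1],[0.81,0.523,0,0,1],[0.81,0.523,0,0,1],[0.81,0.523,0,0,1],[0.4,0.26,0,0,1]]]'
python3 -m pendant '[[[0,0,0,0,1],[0,0,0,0,1]]]'
python3 - <<'E'
from h import *
st();c=cam("top");d=cam("scene")
for x in dishes(c):print(*x)
f=d["frame"].astype(int);m=(f.min(2)>105)&(f.max(2)-f.min(2)<45);m[:,160:]&=True
for a,k in blobs(m,300,3000):
    x,y,w,h=cv2.boundingRect(k)
    if x<175 and 150<y<260:print("scene",int(a),x,y,x+w,y+h)
print(toolmove(*(np.array([404,-347,0])-robot.get_obs()['tcp_pos']*[1,1,0])))
s=d["frame"][130:290,100:250];cv2.imwrite("pics/v12.png",cv2.resize(s,None,fx=3.5,fy=3.5,interpolation=cv2.INTER_CUBIC)[...,::-1])
E
```

```text
clock: 19.4
tcp_pos: [625.4, 15.6, 163.5]
tool_rot: [0.716, -0.698, 0.002, -0.002]
force: [-0.6, 0.1, -0.5]
opening: 20.6
clock: 20.4
tcp_pos: [400.9, -348.9, 158.5]
tool_rot: [0.715, -0.699, -0.0, 0.0]
force: [0.5, 0.3, -0.3]
opening: 20.2
clock: 20.57
tcp_pos: [402.6, -346.7, 158.4]
tool_rot: [0.715, -0.699, -0.001, -0.0]
force: [0.4, 0.5, 0.2]
opening: 20.9
t 20.57 tcp [ 402.6 -346.7  158.4] xdir -88.6 tilt 0.06 F [0.4 0.5 0.2] open 20.9 q [-0.78  0.33  1.66  0.    1.15  0.77]
[455.5 261.4  42. ] 114.8 [185.8 208. ] [34.2 35.1]
[507.3 504.2  42. ] 88.6 [113.6 192.3] [26.5 30.3]
[ 606.4 -340.6   42. ] 114.0 [363.6 164.4] [33.4 34.8]
scene 1540 0 231 39 287
scene 1158 126 228 167 266
scene 905 122 180 158 213
scene 926 172 178 201 228
[ 0.036 -0.01  -0.   ]
```

View pics/v12.png

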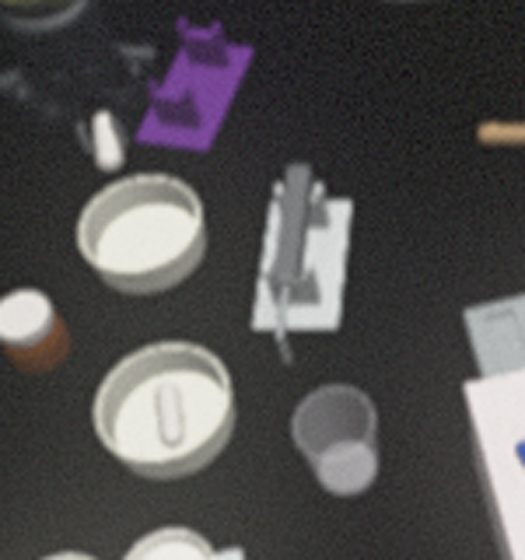

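Dish B is unmoved at crop (141,233). Lowering from TCP 158.4 to about 14.5.

```bash
python3 -m pendant '[[[0.03,-0.01,0.4,0,1],[0,0,0.8,0,1],[0,0,0.8,0,1],[0,0,0.6,0,1],[0,0,0.4,0,1],[0,0,0.25,0,1],[0,0,0.15,0,1],[0,0,0.1,0,1],[0,0,0.06,0,1],[0,0,0,0,1],[0,0,0,0,1]]]'
```

```text
clock: 21.58
tcp_pos: [404.1, -347.7, 17.2]
tool_rot: [0.716, -0.698, 0.001, 0.0]
force: [0.2, 0.1, 0.2]
opening: 20.4
```

```bash
python3 -m pendant '[[[0,0,0.05,0,1],[0,0,0.02,0,1],[0,0,0,0,0.1],[0,0,0,0,0.1],[0,0,0,0,0.1],[0,0,-0.3,0,0.1],[0,0,-0.8,0,0.1],[0,0,-0.9,0,0.1],[0,0,-0.9,0,0.1],[0,0,-0.7,0,0.1],[0,0,0,0,0.1]]]'
python3 -m pendant '[[[-0.44,-0.22,0,0,0.1],[-0.88,-0.443,0,0,0.1],[-0.88,-0.443,0,0,0.1],[-0.88,-0.443,0,0,0.1],[-0.88,-0.443,0,0,0.1],[-0.88,-0.443,0,0,0.1],[-0.88,-0.443,0,0,0.1],[-0.88,-0.443,0,0,0.1],[-0.88,-0.443,0,0,0.1],[-0.88,-0.443,0,0,0.1],[-0.88,-0.443,0,0,0.1],[-0.88,-0.443,0,0,0.1]]]'
python3 -m pendant '[[[-0.88,-0.443,0,0,0.1],[-0.44,-0.22,0,0,0.1],[0,0,0,0,0.1],[0,0,0,0,0.1]]]'
python3 -c "
from h import *
st();print(toolmove(*(np.array([622.3,115.2,37])-robot.get_obs()['tcp_pos'])))
c=cam('top','t13')
for x in dishes(c):print(*x)
print(blobs(c['frame'].min(2)<0))"
```

```text
clock: 22.5
tcp_pos: [405.4, -348.9, 164.6]
tool_rot: [0.716, -0.698, 0.005, 0.0]
force: [0.5, -0.2, 1.2]
opening: 38.6
clock: 23.5
tcp_pos: [597.4, 64.5, 158.2]
tool_rot: [0.716, -0.698, 0.0, -0.0]
force: [-0.3, -1.4, 0.3]
opening: 38.6
clock: 23.83
tcp_pos: [622.0, 116.8, 157.6]
tool_rot: [0.717, -0.697, -0.0, 0.0]
force: [-0.7, 0.3, -0.2]
opening: 38.5
t 23.83 tcp [622.  116.8 157.6] xdir -88.4 tilt 0.03 F [-0.7  0.3 -0.2] open 38.5 q [ 0.13  0.55  1.35 -0.    1.25  1.67]
[ 0.039 -0.009  3.014]
[ 403.8 -347.2   42. ] 115.0 [366.9 224. ] [34.1 35.4]
[455.5 263.6  42. ] 110.8 [185.1 208. ] [33.1 34.9]
[507.2 504.3  42. ] 88.8 [113.6 192.3] [26.6 30.3]
[ 606.4 -340.6   42. ] 114.0 [363.6 164.4] [33.4 34.8]
[]
```

```bash
python3 -m pendant '[[[0.03,0,0.5,0,0.1],[0,0,0.7,0,0.1],[0,0,0.7,0,0.1],[0,0,0.5,0,0.1],[0,0,0.28,0,0.1],[0,0,0.18,0,0.1],[0,0,0.1,0,0.1],[0,0,0.04,0,0.1],[0,0,0,0,0.1]]]' 30
python3 -m pendant '[[[0,0,0,0,1],[0,0,0,0,1],[0,0,0,0,1],[0,0,0,0,1],[0,0,-0.2,0,1],[0,0,-0.4,0,1],[0,0,-0.7,0,1],[0,0,-0.7,0,1],[0,0,-0.7,0,1],[0,0,-0.35,0,1],[0,0,0,0,1]]]' 30
python3 -m pendant '[[[-0.25,0.27,0,0,1],[-0.5,0.54,0,0,1],[-0.5,0.54,0,0,1],[-0.5,0.54,0,0,1],[-0.5,0.54,0,0,1],[-0.5,0.54,0,0,1],[-0.5,0.54,0,0,1],[-0.5,0.54,0,0,1],[0,0,0,0,1],[0,0,0,0,1]]]'
python3 - <<'E'
from h import *
st();c=cam("top");d=cam("scene")
for x in dishes(c):print(*x)
print(toolmove(*(np.array([455.5,261.4,0])-robot.get_obs()['tcp_pos']*[1,1,0])))
print("dishC rim pred",proj(d,(455.5,261.4,42)))
s=d["frame"][110:290,200:400];cv2.imwrite("pics/v13.png",cv2.resize(s,None,fx=3,fy=3,interpolation=cv2.INTER_CUBIC)[...,::-1])
E
```

```text
clock: 24.63
tcp_pos: [622.6, 114.6, 38.5]
tool_rot: [0.716, -0.698, 0.0, -0.0]
force: [0.2, 0.4, -0.9]
opening: 38.3
clock: 25.55
tcp_pos: [623.5, 115.0, 164.2]
tool_rot: [0.716, -0.698, 0.002, -0.003]
force: [1.3, -0.2, -0.3]
opening: 20.4
clock: 26.38
tcp_pos: [455.4, 261.2, 159.3]
tool_rot: [0.717, -0.697, -0.0, 0.0]
force: [0.8, 0.2, -0.5]
opening: 20.5
t 26.38 tcp [455.4 261.2 159.3] xdir -88.4 tilt 0.04 F [ 0.8  0.2 -0.5] open 20.5 q [ 0.45  0.32  1.67 -0.    1.15  1.99]
[ 403.8 -347.2   42. ] 115.0 [366.9 224. ] [34.1 35.4]
[507.3 504.1  42. ] 88.6 [113.7 192.3] [26.5 30.4]
[ 612.6 -354.9   42. ] 115.2 [367.8 162.7] [33.7 34.5]
[-0.031  0.027  0.   ]
dishC rim pred [314.92980005 167.75331017]
```

View pics/v13.png

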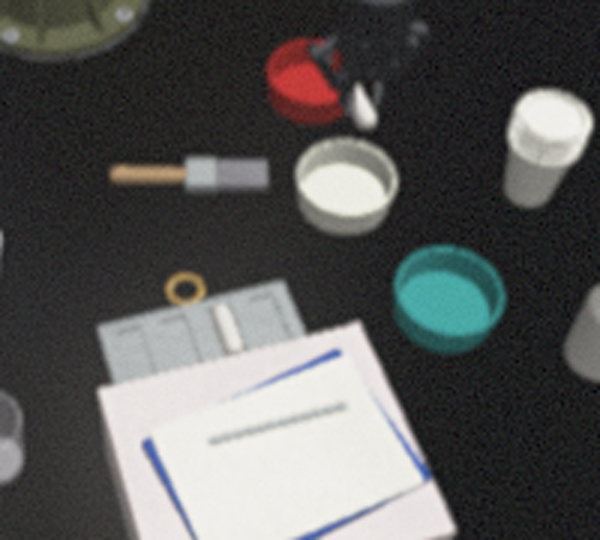

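Dish C is in place, rim centre about (315.7, 167.3) against 314.9, 167.8 predicted. Dish A has been knocked about 15 mm, to (612.6, −354.9), so I'll check it after this placing.

```bash
python3 -m pendant '[[[-0.02,0.02,0.4,0,1],[0,0,0.8,0,1],[0,0,0.8,0,1],[0,0,0.6,0,1],[0,0,0.4,0,1],[0,0,0.25,0,1],[0,0,0.15,0,1],[0,0,0.1,0,1],[0,0,0.06,0,1],[0,0,0,0,1],[0,0,0,0,1]]]'
python3 -c "
from h import *
st()"
```

```text
clock: 27.4
tcp_pos: [456.0, 261.4, 18.0]
tool_rot: [0.716, -0.698, 0.0, -0.001]
force: [0.9, -0.3, 0.0]
opening: 20.4
t 27.4 tcp [456.  261.4  18. ] xdir -88.5 tilt 0.07 F [ 0.9 -0.3  0. ] open 20.4 q [ 0.45  0.53  1.76 -0.    0.85  2.  ]
```

```bash
python3 -m pendant '[[[0,0,0.06,0,1],[0,0,0.02,0,1],[0,0,0,0,0.1],[0,0,0,0,0.1],[0,0,0,0,0.1],[0,0,-0.3,0,0.1],[0,0,-0.8,0,0.1],[0,0,-0.9,0,0.1],[0,0,-0.9,0,0.1],[0,0,-0.7,0,0.1],[0,0,0,0,0.1]]]'
python3 -m pendant '[[[0.4,-0.08,0,0,1],[0.8,-0.154,0,0,1],[0.8,-0.154,0,0,1],[0.8,-0.154,0,0,1],[0.8,-0.154,0,0,1],[0.8,-0.154,0,0,1],[0.8,-0.154,0,0,1],[0.4,-0.08,0,0,1],[0,0,0,0,1],[0,0,0,0,1]]]'
python3 - <<'E'
from h import *
st();c=cam("top","t14");d=cam("scene")
for x in dishes(c):print(*x)
S=c["frame"];f=lambda s,w,h:cv2.resize(s,(w,h),interpolation=cv2.INTER_CUBIC)
W=np.hstack([f(S[140:260,330:410],400,600),f(d["frame"][110:290,100:220],400,600)]);cv2.imwrite("pics/v14.png",W[...,::-1])
f=c["frame"].astype(int);y=(f[...,0]>120)&(f[...,0]-f[...,2]>70)&(f[...,1]-f[...,2]>25);y[195:]=0
for a,k in blobs(y,8):
    (u,v),r=cv2.minEnclosingCircle(k);print("eye",u,v,r,ray(c,(u,v),26).round(1))
E
```

```text
clock: 28.32
tcp_pos: [457.4, 262.3, 164.9]
tool_rot: [0.716, -0.698, 0.002, -0.004]
force: [0.9, 0.2, 0.7]
opening: 38.5
clock: 29.15
tcp_pos: [504.6, 38.0, 158.3]
tool_rot: [0.716, -0.699, -0.0, -0.0]
force: [0.5, 0.9, -0.2]
opening: 0.0
t 29.15 tcp [504.6  38.  158.3] xdir -88.6 tilt 0.01 F [ 0.5  0.9 -0.2] open 0.0 q [0.   0.28 1.73 0.   1.13 1.55]
[ 403.8 -347.2   42. ] 115.0 [366.9 224. ] [34.1 35.4]
[455.5 261.4  42. ] 114.8 [185.8 208. ] [34.2 35.1]
[507.3 504.1  42. ] 88.6 [113.7 192.3] [26.5 30.4]
[ 612.5 -354.9   42. ] 114.8 [367.8 162.7] [33.6 34.5]
```

View pics/v14.png

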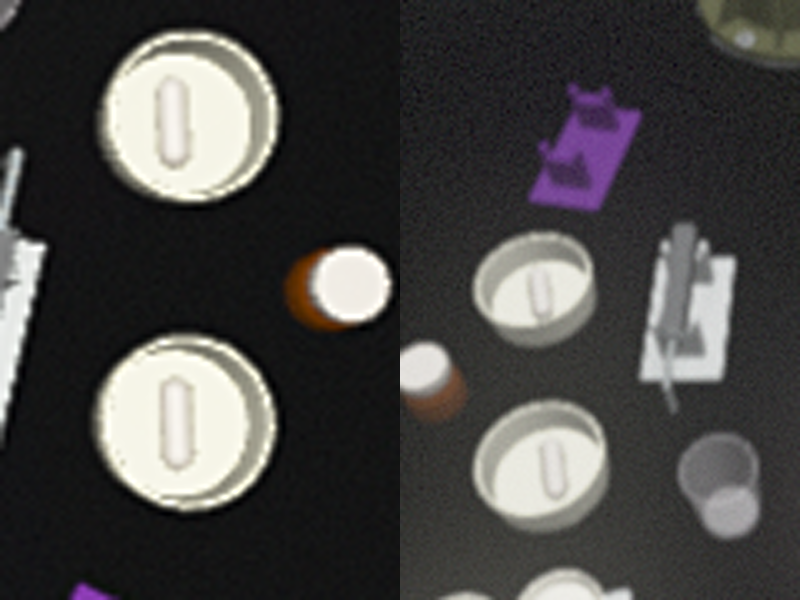

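Bars lie well inside both right-hand dishes; the knocked dish's bar is about 9 mm off centre, which is fine. Now going down in front of the eye to push the tray home.

```bash
python3 -m pendant '[[[0,0,0.4,0,1],[0,0,0.8,0,1],[0,0,0.8,0,1],[0,0,0.7,0,1],[0,0,0.4,0,1],[0,0,0.3,0,1],[0,0,0.15,0,1],[0,0,0.05,0,1],[0,0,0,0,1]]]'
python3 -m pendant '[[[0,-0.1,0,0,1],[0,-0.2,0,0,1],[0,-0.25,0,0,1],[0,-0.3,0,0,1],[0,-0.3,0,0,1],[0,-0.3,0,0,1],[0,-0.3,0,0,1],[0,-0.3,0,0,1],[0,-0.3,0,0,1],[0,-0.3,0,0,1],[0,-0.2,0,0,1],[0,0,0,0,1]]]'
python3 -c "
from h import *
st()
cam('top','t15')"
```

```text
clock: 30.0
tcp_pos: [504.7, 39.0, 14.3]
tool_rot: [0.716, -0.698, -0.0, -0.0]
force: [0.5, -0.2, -0.3]
opening: 0.6
clock: 31.0
tcp_pos: [620.4, 41.4, 14.8]
tool_rot: [0.716, -0.698, 0.001, -0.001]
force: [0.4, -0.4, 0.5]
opening: 0.3
t 31.0 tcp [620.4  41.4  14.8] xdir -88.5 tilt 0.11 F [ 0.4 -0.4  0.5] open 0.3 q [0.01 0.7  1.47 0.   0.97 1.55]
```

```bash
python3 -m pendant '[[[0,-0.1,0,0,1],[0,-0.15,0,0,1],[0,-0.15,0,0,1],[0,-0.1,0,0,1],[0,-0.05,0,0,1],[0,-0.05,0,0,1],[0,0,0,0,1]]]'
python3 -c "
from h import *
st()"
```

```text
clock: 31.63
tcp_pos: [643.0, 42.0, 14.1]
tool_rot: [0.716, -0.698, 0.0, -0.0]
force: [-0.4, -0.1, 0.0]
opening: -0.1
t 31.63 tcp [643.   42.   14.1] xdir -88.5 tilt 0.03 F [-0.4 -0.1  0. ] open -0.1 q [0.01 0.74 1.39 0.   1.   1.55]
```

```bash
python3 -m pendant '[[[0,-0.06,0,0,1],[0,-0.06,0,0,1],[0,-0.03,0,0,1],[0,0,0,0,1]]]'
python3 -m pendant '[[[0,-0.03,0,0,1],[0,-0.03,0,0,1],[0,0,0,0,1]]]'
```

```text
clock: 31.97
tcp_pos: [648.9, 42.2, 14.1]
tool_rot: [0.716, -0.698, 0.0, -0.0]
force: [-1.0, 0.1, 0.2]
opening: -0.3
clock: 32.22
tcp_pos: [651.2, 42.3, 14.1]
tool_rot: [0.716, -0.698, 0.0, -0.0]
force: [-0.6, 1.1, -0.1]
opening: 0.0
```

```bash
python3 -m pendant '[[[0,-0.03,0,0,1],[0,-0.03,0,0,1],[0,0,0,0,1]]]'
python3 -m pendant '[[[0,-0.03,0,0,1],[0,-0.02,0,0,1],[0,0,0,0,1]]]'
python3 - <<'E'
from h import *
st();c=cam("top","t16")
s=c["frame"][80:200,190:310];cv2.imwrite("pics/v16.png",cv2.resize(s,None,fx=5,fy=5,interpolation=cv2.INTER_CUBIC)[...,::-1])
E
```

```text
clock: 32.47
tcp_pos: [652.1, 42.3, 13.9]
tool_rot: [0.716, -0.698, -0.001, 0.002]
force: [-14.5, -1.2, 8.0]
opening: -0.1
clock: 32.72
tcp_pos: [652.3, 42.3, 13.8]
tool_rot: [0.716, -0.698, -0.003, 0.003]
force: [-30.5, -2.1, 17.3]
opening: -0.1
t 32.72 tcp [652.3  42.3  13.8] xdir -88.5 tilt 0.53 F [-30.5  -2.1  17.3] open -0.1 q [ 0.01  0.77  1.35 -0.    1.03  1.55]
```

View pics/v16.png

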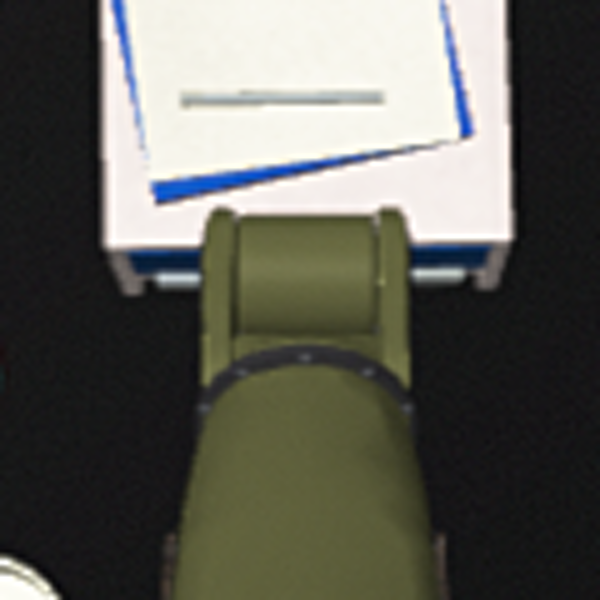

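The tray is home against its stop. Backing off, rising and doing a final check.

```bash
python3 -m pendant '[[[0,0.2,0,0,1],[0,0.4,0,0,1],[0,0.6,0,0,1],[0,0,0,0,1],[0,0,-0.6,0,1],[0,0,-0.9,0,1],[0,0,-0.9,0,1],[0,0,-0.9,0,1],[0,0,-0.9,0,1],[0,0,-0.5,0,1],[0,0,0,0,1]]]'
python3 -m pendant '[[[0,0.8,0,0,1],[0,0.9,0,0,1],[0,0.9,0,0,1],[0,0.9,0,0,1],[0,0.6,0,0,1],[0,0,0,0,1],[0,0,0,0,1],[0,0,0,0,1]]]'
python3 - <<'E'
from h import *
st();c=cam("top","t17");d=cam("scene","s17")
for x in dishes(c):print(*x)
f=c["frame"].astype(int);y=(f[...,0]>120)&(f[...,0]-f[...,2]>70)&(f[...,1]-f[...,2]>25);y[195:]=0
for a,k in blobs(y,8):
    (u,v),r=cv2.minEnclosingCircle(k);print("eye",u,v,r,ray(c,(u,v),26).round(1))
cv2.imwrite("pics/v17.png",cv2.resize(np.hstack([c["frame"][70:270,90:400],d["frame"][110:310,110:370]]),None,fx=1.4,fy=2,interpolation=cv2.INTER_CUBIC)[...,::-1])
E
```

```text
clock: 33.68
tcp_pos: [609.3, 41.2, 207.9]
tool_rot: [0.716, -0.698, 0.003, -0.003]
force: [-0.3, 0.9, 0.7]
opening: -0.0
clock: 34.35
tcp_pos: [444.2, 36.9, 202.2]
tool_rot: [0.716, -0.698, 0.0, -0.0]
force: [-0.1, 0.2, 0.9]
opening: 0.1
t 34.35 tcp [444.2  36.9 202.2] xdir -88.5 tilt 0.05 F [-0.1  0.2  0.9] open 0.1 q [0.   0.09 1.84 0.   1.21 1.55]
[ 403.8 -347.2   42. ] 115.0 [366.9 224. ] [34.1 35.4]
[455.4 261.4  42. ] 115.0 [185.8 208. ] [34.3 35.1]
[507.3 504.1  42. ] 88.6 [113.7 192.3] [26.5 30.4]
[ 612.6 -354.9   42. ] 115.2 [367.8 162.7] [33.7 34.5]
eye 251.5 142.5 6.041623115539551 [683.9  42.   26. ]
```

View pics/v17.png

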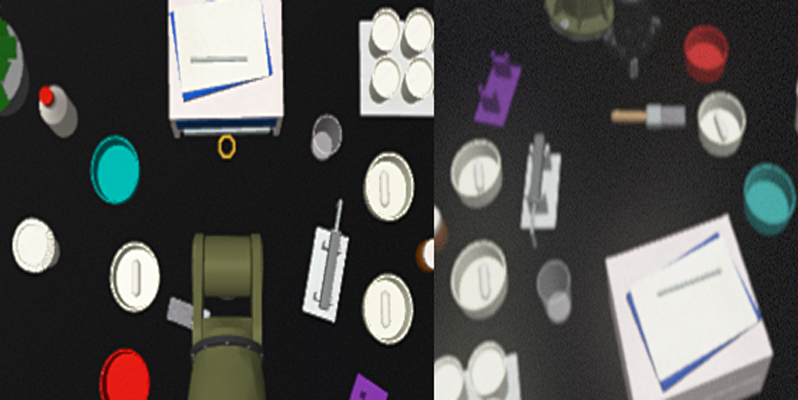

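Each of the three dishes holds one bar. The eye is back at (683.9, 42.0), its starting point, the hook is in its cradle, and both overviews together show no fourth white dish. Handing in.

```bash
python3 -c "
from rig import robot
print(robot.hand_in())"
```

```text
the job is handed in; nothing more can be done
None
```

The job is done and handed in at about 34 s of robot time; no verdict was reported.

**What I did:** I drew the tray out to its stop with the hook, where the pull force rose to 16 N, and put the hook back in its cradle. I then laid one bar in each of the three white dishes present and left the fourth bar in its pocket. Finally I pushed the tray home with the shut fingers against the eye; the last step pressed at 30 N, under the 40 N limit.

**Last checks:**
- **Tray:** the eye is back at (683.9, 42.0), its starting point.
- **Dishes:** the last pictures show one bar in each of the three dishes, all upright.
- **Hook:** it lies in its cradle, prong down, judged from the pictures rather than measured.
- **Bystanders:** the beaker, jar and cup stack were never touched and look unmoved.
- **Spare bar:** it was in its pocket when last seen, before the tray was pushed in. It is now hidden inside the cabinet, so I could not check it again.

**One disturbance:** the dish at (606, −341) was knocked to about (613, −355) during the run. Its bar stayed inside, about 9 mm off centre, which is within the limit.

No check failed.

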